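# Lock the index dial with its shot bar

### The job

Turn the dark dial by pushing its blue lug until the yellow-edged slot in its rim faces the brass locking bar, then push the bar by its red thumb plate fully home into the slot, and come away. Only push with the fingertips: do not grip the lug or the thumb plate, do not force anything, and leave the loose things around it standing where they are.

Things in the scene. Friction and masses are not known exactly. Their poses are not given: they have to be found in the camera images.
- fixture: Aluminium base plate, fixed on the bed at any yaw. Origin on the dial's axis at bed height; z up. 210 x 210 mm square, 12 mm thick, under the dial, plus a tongue 90 mm wide out to 285 mm along its own +y, over which the bar lies (x = 0). Two steel guide bridges over the bar, 44 mm wide, 41 mm high, at y = 120 to 135 and 165 to 180 mm.
- dial (a joint): Turn of the dial, rad, counter-clockwise from above. 0: slot points along the fixture's -y, straight away from the bar, and the lug along +y. At +pi and also at -pi the slot faces the bar and the lug points away from it. Turns on past these, either way round, against 0.15 N m of drag (2.5 N at the lug); stays where it is left.
- slot (a point): Middle of the slot in the dial's rim, 80 mm from the axis, at the top face. Slot 24 mm wide, open at the rim, top and bottom, its floor 66 mm from the axis, yellow paint along its edges. The bar is 16 mm wide with a round nose: it enters up to about 4 mm off the middle and is stopped by the rim elsewhere.
- lug_top (a point): Centre of the top of the blue upright lug fixed on the dial, opposite the slot. The lug is 12 mm thick (tangentially), 44 mm long radially (38 to 82 mm from the axis), 40 mm tall, its top 70.5 mm above the bed. Push a flat side to turn the dial.
- lug_left: Counter-clockwise half of the lug's thickness (6 mm). Origin on the dial's axis at the dial's underside; axes turn with the dial, the lug lies along its own +y.
- lug_right: Clockwise half of the lug's thickness (6 mm), otherwise as lug_left. Pressing both halves at once counts as gripping.
- bar (a joint): Slide of the brass bar along the fixture's -y, towards the dial, m. 0 drawn back (nose 112 mm from the axis), 0.040 fully home at its stop (nose 72 mm from the axis, 18 mm inside the slot). Out of line it meets the rim at 0.022. Drag 2 N; stays where it is left. 16 mm wide, 14.5 to 28.5 mm above the bed.
- dial_top (a point): Centre of the dial's top face, on its axis, 30.5 mm above the bed. The dial is a dark steel disc 180 mm across, 16 mm thick. A hub 40 mm across stands up to 7 mm above its top, two flat nests up to 4 mm.
- thumb_top (a point): Centre of the top edge of the red upright thumb plate at the outer end of the bar, 230 mm from the axis when drawn back. The plate is 34 mm wide (across the bar), 10 mm thick along the bar, and reaches from 14.5 to 64.5 mm above the bed. Push its outer face towards the dial; beyond that face there is only the 12 mm high tongue.
- thumb_inner: The half of the thumb plate's thickness that faces the dial (5 mm). Origin at the bottom centre of the plate.
- thumb_outer: The outer half of the thumb plate's thickness (5 mm), the side to push. Origin at the bottom centre of the plate. Contact with both halves at once counts as gripping the plate.
- motor_mid (a point): Loose white plastic gear motor standing on the bed near the fixture, 36 mm across, 44 mm tall with its steel shaft; this point is on its axis 20 mm up. Leave alone.
- threadlock_mid (a point): Loose small amber bottle with a red cap, 34 mm across, 80 mm tall, standing on the bed; this point is its centre. Leave alone.
- spacer_mid (a point): Loose brass flanged spacer, 40 mm across the flange, 30 mm tall, standing on the bed; this point is its centre. Leave alone.

How it is judged:
On the way, in this order (a step that is already met when the one before it is completed fails the run):
1. the slot stands facing the bar, the bar still outside the dial (x of slot in the frame of fixture between -0.0055 and 0.0055 m and y of slot in the frame of fixture above 0.05 m and value of joint bar below 0.021 m), for 0.2 s.
2. the bar is pushed fully home in the slot (x of slot in the frame of fixture between -0.0065 and 0.0065 m and y of slot in the frame of fixture above 0.05 m and value of joint bar above 0.036 m), for 0.2 s.
At the end, for the whole second after the job is handed in: The slot faces the bar (its middle within 6.5 mm of the bar's line), the bar is within 4 mm of fully home, both at rest, and each loose thing is within 15 mm of where it stood (all of step 2 and velocity of joint bar below 0.005 m/s and velocity of joint dial between -0.05 and 0.05 rad/s and distance of each of motor_mid, threadlock_mid, spacer_mid from where it was at the start of the episode below 0.015 m); the robot touches nothing.
It fails at once if the lug is gripped (both its sides pressed at once) (contact force between the fingers and lug_left above 1 N and contact force between the fingers and lug_right above 1 N).
It fails at once if the thumb plate is gripped (both its faces pressed at once) (contact force between the fingers and thumb_inner above 1 N and contact force between the fingers and thumb_outer above 1 N).
It fails at once if the lug is forced (over 80 N) (contact force between the fingers and lug_left above 80 N or contact force between the fingers and lug_right above 80 N).
It fails at once if the thumb plate is forced (over 80 N) (contact force between the fingers and thumb_inner above 80 N or contact force between the fingers and thumb_outer above 80 N).
It fails at once if a loose thing is shifted, lifted or knocked over (moved over 15 mm) (distance of any of motor_mid, threadlock_mid, spacer_mid from where it was at the start of the episode above 0.015 m).
It also fails if it takes over 59 s, if anything falls off the work surface, if the arm or the gripper's body presses on something with over 40 N, if the wrist force passes 120 N, or if a joint passes its speed limit or range.

### The arm

A 6-joint arm with a two-finger parallel gripper is mounted at the origin on the work surface. World frame = base frame: x ahead of the robot, y to its left, z up, the work surface at z = 0. Lengths are in m, angles in rad, forces in N, time in s.
With the tool pointing down it reaches from about 0.425 to 0.95 m from the base axis. Payload 3.5 kg.
Tool frame: the origin (TCP) lies midway between the tips of the shut fingers; the grasp point (between the pads) lies 19 mm behind it; x points along the fingers, z is the direction in which the jaws open and shut, and the axes are right-handed (so a half turn about x gives the same grasp; the last joint's range is limited). The gripper opens to 85 mm and grips with 20 to 120 N. Pads are 22 mm wide; open, the fingers measure 114 mm over their backs; the gripper's body (76 mm by 85 mm) begins 54 mm behind the grasp point. The pads swing forward as they close: fully open they stand 13 mm farther back than shut.
Start: joints at [-1.448, 0.286, 1.577, -0, 1.279, -0.15], TCP at [0.182, -0.65, 0.231] pointing down, gripper open.
Joint ranges: [-2.77, 2.77], [-0.9, 2.22], [0.21, 2.48], [-1.53, 4.67], [0.24, 2.81], [-2.84, 2.84]. Speed limits (rad/s): [2.79, 2.79, 3.14, 3.14, 3.14, 3.14].

### API

Orientations are given as a unit quaternion [x, y, z, w].
In Python, from plant import readout, eyes, ctrl gives the robot as it stands.
- The arm moves only by the tool move_arm, never from a script. Its argument "commands" is a list of rows, each a list of 7 numbers: the turn, a rotation vector about the world's x, y, z in rad, then the shift along the world's x, y, z in mm, then the closure in counts, from 0 (fully open) to 255 (shut). A call has 1 to 12 rows; each row is the pose to reach, as a shift and turn from the pose measured when the call began; what a row does not reach only later rows make up. A row lasts 1/10 s, in which the tool goes at most 50 mm and 8.59 degrees, less where a joint would pass 70% of its speed; a pose out of reach is approached as far as the arm can. A call with a gripper value outside its range is refused whole. The fingers move at their own pace and stop on an object; "newtons" is the grip in N (left out, the last holds). Time passes only in rows, so rows that repeat a pose let the fingers close. It gives the time, the measured TCP pose, the force and the opening at its end, in the units of the state.
- readout.get_state(): the state, without advancing time (a new reading comes with each control period).
- eyes.read_camera(name): name is "scene" or "top"; returns a dict with "color" (480x640x3 uint8, red, green, blue), "depth" (480x640 float32, m along the optical axis (not along the pixel's ray), 0 where there is no reading), "K" (3x3 intrinsics, pixels), "eye" and "attitude" of the camera in the world. Camera axes: x right, y down, z forward; pixel columns grow to the right and rows downward; lengths in m; the calibration is good to about 2 mm. A picture is of the moment at which its call begins.
- ctrl.sign_off(): hands the job in, once; it reports no verdict.
The state is a dict: "time": time; "qpos": joint angles; "dq": joint speeds; "joint_efforts": joint torques, N m; "eef_pos": TCP position; "tcp_rot": TCP orientation; "contact_force": force on the tool from outside, world axes, zero at the start; "wrist_torque": the same for the moment, N m; "opening": opening from 0.0 (shut) to 1.0 (fully open).
Only numpy, scipy, OpenCV 4.12 (cv2) and the standard library are available. Lean on these libraries where they do the work, as an engineer would, in place of code of your own. Each camera call takes 0.05 s, during which the arm holds its last target.

## Working session

There is one attempt and no reset: what is moved stays moved. The work goes in short steps, Python scripts to look and compute and a tool call to move; the robot and the scene stay as the last step left them, time stands still between calls to the robot, and variables do not carry over. Pictures are saved under pics/ and viewed, and the job is handed in when it is done.

Besides the shell and the picture viewer there is one more tool, called after "Call:" as name(argument=value, ...) on one line, values as JSON. move_arm: Moves the arm, as the interface text tells. Its arguments: {"type":"object","properties":{"commands":{"type":"array"},"newtons":{"type":"number"}},"required":["commands"]}

```bash
mkdir -p pics; cat > h.py <<'E'
import numpy as np,cv2
from plant import readout,eyes,ctrl
def R(att):
    a=np.array(att,float)
    if a.shape==(3,3): return a
    from scipy.spatial.transform import Rotation as Q
    return Q.from_quat(a).as_matrix()
def snap(n,f=None):
    c=eyes.read_camera(n)
    if f: cv2.imwrite('pics/'+f,c['color'][:,:,::-1])
    return c
def pts(c):
    d=c['depth'];K=c['K'];v,u=np.mgrid[:480,:640]
    p=np.stack([(u-K[0,2])/K[0,0]*d,(v-K[1,2])/K[1,1]*d,d],-1)
    return p@R(c['attitude']).T+np.array(c['eye'])
def ray(c,u,v,z):
    K=c['K'];d=R(c['attitude'])@np.array([(u-K[0,2])/K[0,0],(v-K[1,2])/K[1,1],1])
    e=np.array(c['eye']);return e+d*(z-e[2])/d[2]
E
python3 - <<'E'
from h import *
for n in('top','scene'):
    c=snap(n,n+'0.png');print(n,c['eye'],c['attitude'],c['K'])
s=readout.get_state();print(s)
E
```

```text
top [ 0.43885909 -0.03956617  0.78402963] [-0.69681523  0.71272319 -0.06550326  0.04672799] [[441.49503006   0.         317.96299921]
 [  0.         441.49503006 243.4009663 ]
 [  0.           0.           1.        ]]
scene [ 0.82177734 -0.5037231   0.76734507] [ 0.92225298  0.22416576 -0.07823278 -0.30508815] [[495.05523858   0.         323.82685355]
 [  0.         495.05523858 233.00627857]
 [  0.           0.           1.        ]]
{'time': 0.1, 'qpos': array([-1.44797529e+00,  2.87119069e-01,  1.57803966e+00, -1.73852396e-05,
        1.27860090e+00, -1.49978940e-01]), 'dq': array([-0.00010934, -0.00222992, -0.00398376, -0.00041898, -0.00200499,
        0.00189383]), 'joint_efforts': array([ 4.74389853e-04, -4.07297516e+01, -2.93700385e+01, -1.57119525e-04,
        3.40562859e-03, -1.61037732e-06]), 'eef_pos': array([ 0.18182855, -0.64942758,  0.23005259]), 'tcp_rot': array([ 0.42791053,  0.56388398, -0.42682064,  0.56280687]), 'contact_force': array([-0.66959679,  0.09078155, -0.73573163]), 'wrist_torque': array([ 0.03730934, -0.01844071,  0.01293581]), 'opening': 1.0004841405191882}
```

View pics/top0.png

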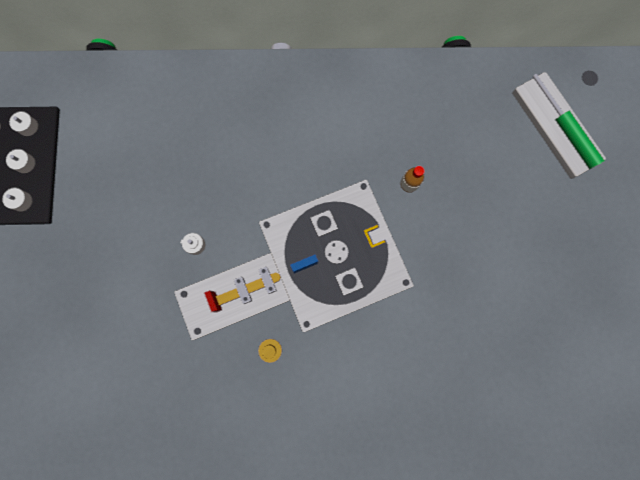

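View pics/scene0.png

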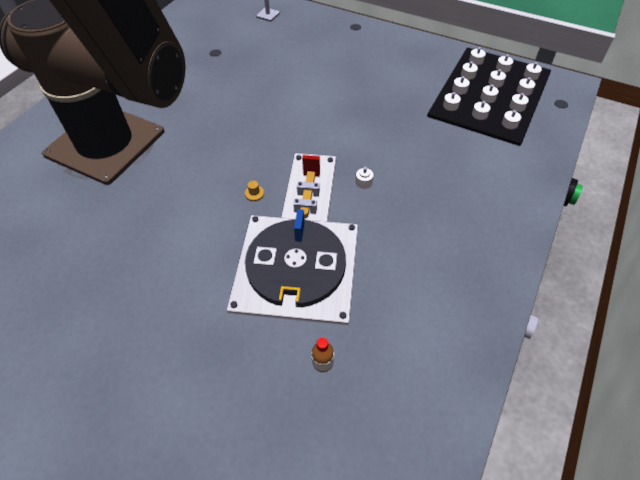

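The top view shows the dial at (337,252), the lug at (304,264), the slot at (376,236), and the red plate at (212,301). The bottle is at (414,178), the motor at (192,243) and the spacer at (270,350). Next I'll measure these.

```bash
cat >> h.py <<'E'
def meas(c,verbose=True):
    P=pts(c);hsv=cv2.cvtColor(c['color'],cv2.COLOR_RGB2HSV);H,S,V=[hsv[...,i].astype(int) for i in range(3)]
    ok=(c['depth']>0)
    Z=P[...,2]
    o={}
    reg=np.zeros((480,640),bool)
    reg[:]=(P[...,0]>0.2)&(P[...,0]<0.75)&(P[...,1]>-0.4)&(P[...,1]<0.4)&ok
    m={'lug':(H>100)&(H<125)&(S>150)&(Z>.06),'red':((H<6)|(H>174))&(S>150)&(Z>.055)&(Z<.075),
       'yellow':(H>18)&(H<30)&(S>150)&(Z>.024)&(Z<.036)}
    for k,a in m.items():
        a=(a&reg).astype(np.uint8)
        n,l,st,ce=cv2.connectedComponentsWithStats(a)
        for i in range(1,n):
            if st[i,4]<15: continue
            q=P[l==i];r=cv2.minAreaRect((q[:,:2]*1000).astype(np.float32))
            if verbose: print(k,'px',ce[i].round(1),'n',st[i,4],'mean',q.mean(0).round(4),'rect mm',np.round(r[0],1),np.round(r[1],1),round(r[2],1))
            o.setdefault(k,[]).append((r,q))
    return o,P
E
python3 - <<'E'
from h import *
for n in('top','scene'):
    c=snap(n);print(n);o,P=meas(c)
    hsv=cv2.cvtColor(c['color'],cv2.COLOR_RGB2HSV)
    # dial top: dark pixels at z~.0305
    a=((hsv[...,2]<90)&(abs(P[...,2]-.0305)<.005)&(P[...,0]>.2)&(P[...,0]<.7)&(abs(P[...,1])<.3)).astype(np.uint8)
    cs,_=cv2.findContours(a,cv2.RETR_EXTERNAL,cv2.CHAIN_APPROX_NONE);k=max(cs,key=cv2.contourArea)
    h=cv2.convexHull(k)[:,0]
    w=np.array([ray(c,u,v,.0305)[:2] for u,v in h]);print('dial',cv2.minEnclosingCircle((w*1000).astype(np.float32)),cv2.fitEllipse((w*1000).astype(np.float32)))
    # plate corners
    a=((hsv[...,1]<40)&(hsv[...,2]>150)&(abs(P[...,2]-.012)<.006)&(P[...,0]>.2)&(P[...,0]<.7)&(abs(P[...,1])<.35)).astype(np.uint8)
    a=cv2.morphologyEx(a,cv2.MORPH_OPEN,np.ones((3,3)))
    cs,_=cv2.findContours(a,cv2.RETR_EXTERNAL,cv2.CHAIN_APPROX_NONE);k=max(cs,key=cv2.contourArea)
    for e in(6,):
        q=cv2.approxPolyDP(cv2.convexHull(k),e,True)[:,0];print([(tuple(x),ray(c,*x,.012)[:2].round(4)) for x in q])
c=snap('top')
for n,u,v,z in(('motor',192,243,.04),('spacer',270,350,.03),('bottlecap',419,171,.08)):print(n,ray(c,u,v,z))
E
```

```text
top
lug px [303.6 262.9] n 204 mean [ 0.5215 -0.0358  0.07  ] rect mm [521.9 -35.9] [11.7 43.1] 21.4
red px [210.6 300.8] n 123 mean [0.4642 0.115  0.0634] rect mm [464.1 115.5] [33.   8.6] 21.4
yellow px [371.9 236.3] n 109 mean [ 0.57   -0.1552  0.0309] rect mm [ 570.8 -158.7] [33.6 26.4] 21.5
yellow px [275. 277.] n 62 mean [0.5031 0.0137 0.0282] rect mm [503.6  13.4] [14.7 12.9] 25.3
yellow px [254.6 285.3] n 146 mean [0.4898 0.0485 0.0283] rect mm [489.7  48.5] [15.  28.1] 20.2
yellow px [227.1 296.4] n 190 mean [0.472  0.0948 0.0284] rect mm [472.1  94.6] [15.3 35.3] 20.4
yellow px [268.1 351.4] n 140 mean [0.3796 0.0262 0.0299] rect mm [379.4  26.4] [19.9 21.5] 43.5
dial ((544.1256713867188, -91.42552947998047), 89.3187026977539) ((544.0663452148438, -91.824462890625), (176.78736877441406, 178.23876953125), 82.06433868408203)
[((np.int32(369), np.int32(187)), array([ 0.664 , -0.1568])), ((np.int32(412), np.int32(286)), array([ 0.4833, -0.2247])), ((np.int32(305), np.int32(331)), array([ 0.4106, -0.0357])), ((np.int32(191), np.int32(339)), array([0.4022, 0.1583])), ((np.int32(1
[... 904 characters left out ...]
rect mm [ 569.7 -158.2] [33.9 29.2] 20.8
dial ((544.8202514648438, -94.9852294921875), 91.17716979980469) ((545.3673706054688, -94.88690185546875), (177.77774047851562, 182.04701232910156), 29.22076988220215)
[((np.int32(327), np.int32(156)), array([0.4676, 0.1801])), ((np.int32(356), np.int32(229)), array([0.6073, 0.0301])), ((np.int32(348), np.int32(321)), array([ 0.6781, -0.1516])), ((np.int32(227), np.int32(310)), array([ 0.4854, -0.2276])), ((np.int32(250), np.int32(219)), array([ 0.4133, -0.0419])), ((np.int32(293), np.int32(159)), array([0.4068, 0.1389]))]
motor [0.56296331 0.15271553 0.04      ]
spacer [0.38180279 0.0229473  0.03      ]
bottlecap [ 0.67036286 -0.23137364  0.08      ]
```

Call:
move_arm(commands=[[0,0,0.1,368,624,-90,255],[0,0,0.1,368,624,-90,255],[0,0,0.1,368,624,-90,255],[0,0,0.1,368,624,-90,255],[0,0,0.1,368,624,-90,255],[0,0,0.1,368,624,-90,255],[0,0,0.1,368,624,-90,255],[0,0,0.1,368,624,-90,255],[0,0,0.1,368,624,-90,255],[0,0,0.1,368,624,-90,255],[0,0,0.1,368,624,-90,255],[0,0,0.1,368,624,-90,255]], newtons=20)

```text
time: 1.45
eef_pos: [0.4849, -0.1352, 0.1569]
tcp_rot: [0.399, 0.584, -0.398, 0.584]
contact_force: [-0.3, -0.6, 0.1]
opening: 0.0
```

Call:
move_arm(commands=[[0,0,0,60,100,0,255]])

```text
time: 1.55
eef_pos: [0.5099, -0.092, 0.156]
tcp_rot: [0.399, 0.584, -0.399, 0.584]
contact_force: [-0.5, -0.7, 1.0]
opening: 0.002
```

Call:
move_arm(commands=[[0,0,0,40,66,-26,255],[0,0,0,40,66,-26,255],[0,0,0,40,66,-26,255],[0,0,0,40,66,-26,255]])

```text
time: 1.95
eef_pos: [0.5497, -0.0254, 0.1296]
tcp_rot: [0.398, 0.585, -0.398, 0.584]
contact_force: [0.1, 0.1, 0.4]
opening: 0.003
```

```bash
python3 - <<'E'
from h import *
snap('top','top1.png');snap('scene','scene1.png')
E
```

```text
(no output)
```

View pics/scene1.png

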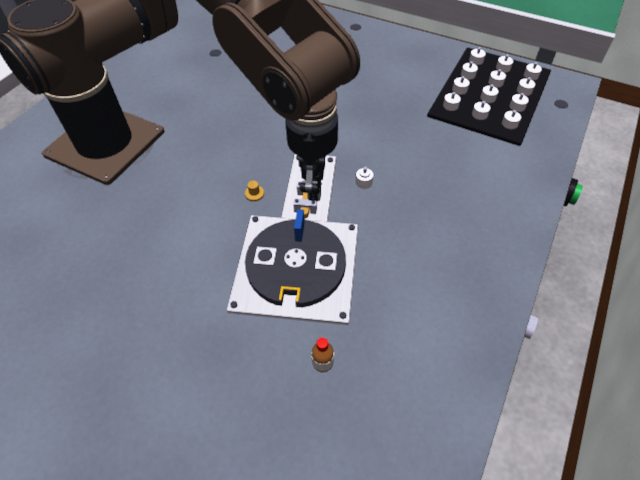

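View pics/top1.png

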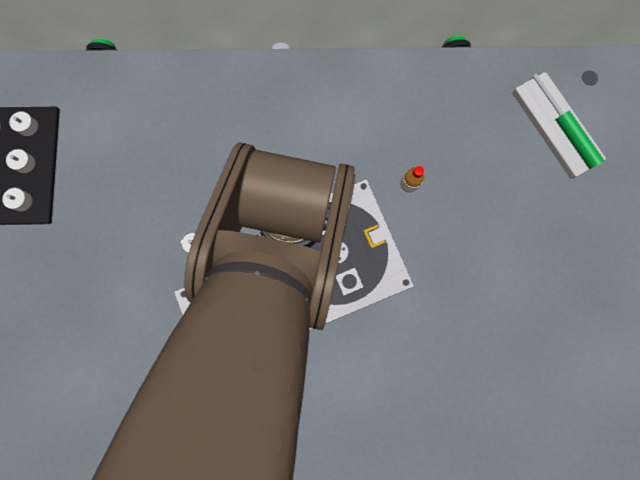

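Call:
move_arm(commands=[[0,0,0,0,0,-42,255],[0,0,0,0,0,-84,255],[0,0,0,0,0,-84,255]])

```text
time: 2.35
eef_pos: [0.5446, -0.027, 0.0411]
tcp_rot: [0.398, 0.588, -0.401, 0.579]
contact_force: [-1.6, -0.8, 0.6]
opening: -0.002
```

```bash
cat > arc.py <<'E'
import sys
from h import *
from scipy.spatial.transform import Rotation as Q
# args: d(tangential offset mm), list of dial angles deg (absolute world lug heading minus 90), r
A=np.array([544.,-92.8]);
def arc(angs,d,r=60):
    s=readout.get_state();p=s['eef_pos']*1000;Rm=Q.from_quat(s['tcp_rot']).as_matrix();z=Rm[:,2]
    yaw=np.degrees(np.arctan2(z[1],z[0]))
    lastlug=yaw+90
    print('tcp',p.round(1),'toolyaw->lug',lastlug%360,'F',s['contact_force'].round(1))
    for a in angs:
        t=np.radians(a);u=np.array([-np.sin(t),np.cos(t)]);tt=np.array([-np.cos(t),-np.sin(t)])
        q=A+r*u-d*tt-p[:2]
        dy=(a-lastlug+180)%360-180
        print('[0,0,%.3f,%.1f,%.1f,%.1f,255],'%(np.radians(dy),q[0],q[1],46-p[2]))
if __name__=='__main__':
    a=list(map(float,sys.argv[1].split(',')));arc(a,float(sys.argv[2]))
E
python3 arc.py 21.4,26.4,31.4,36.4,41.4,46.4,51.4,56.4,61.4,66.4,71.4,76.4 17
```

```text
tcp [544.6 -27.   41.1] toolyaw->lug 21.188658639915943 F [-1.6 -0.8  0.6]
[0,0,0.004,-6.7,-3.8,4.9,255],
[0,0,0.091,-12.1,-4.5,4.9,255],
[0,0,0.178,-17.4,-5.8,4.9,255],
[0,0,0.265,-22.6,-7.4,4.9,255],
[0,0,0.353,-27.6,-9.6,4.9,255],
[0,0,0.440,-32.4,-12.1,4.9,255],
[0,0,0.527,-36.9,-15.1,4.9,255],
[0,0,0.615,-41.2,-18.5,4.9,255],
[0,0,0.702,-45.2,-22.2,4.9,255],
[0,0,0.789,-48.8,-26.2,4.9,255],
[0,0,0.876,-52.1,-30.6,4.9,255],
[0,0,0.964,-55.0,-35.2,4.9,255],
```

Call:
move_arm(commands=[[0,0,0,0,0,4,255],[0,0,0,-3,-2,5,255]])

```text
time: 2.55
eef_pos: [0.5429, -0.0299, 0.0484]
tcp_rot: [0.399, 0.586, -0.401, 0.58]
contact_force: [-0.2, -0.7, 0.8]
opening: 0.0
```

```bash
python3 arc.py 21.4,26.4,31.4,36.4,41.4,46.4,51.4,56.4,61.4,66.4,71.4,76.4 17
```

```text
tcp [542.9 -29.9  48.4] toolyaw->lug 21.144505858390517 F [-0.2 -0.7  0.8]
[0,0,0.004,-5.0,-0.8,-2.4,255],
[0,0,0.092,-10.4,-1.6,-2.4,255],
[0,0,0.179,-15.7,-2.8,-2.4,255],
[0,0,0.266,-20.8,-4.5,-2.4,255],
[0,0,0.354,-25.8,-6.6,-2.4,255],
[0,0,0.441,-30.6,-9.2,-2.4,255],
[0,0,0.528,-35.2,-12.1,-2.4,255],
[0,0,0.615,-39.5,-15.5,-2.4,255],
[0,0,0.703,-43.5,-19.2,-2.4,255],
[0,0,0.790,-47.1,-23.3,-2.4,255],
[0,0,0.877,-50.4,-27.6,-2.4,255],
[0,0,0.964,-53.2,-32.2,-2.4,255],
```

Call:
move_arm(commands=[[0,0,0,-5,-1,-2,255],[0,0,0.09,-10.5,-1.5,-2,255],[0,0,0.18,-15.5,-3,-2,255],[0,0,0.27,-21,-4.5,-2,255],[0,0,0.35,-26,-6.5,-2,255],[0,0,0.44,-30.5,-9,-2,255],[0,0,0.53,-35,-12,-2,255],[0,0,0.62,-39.5,-15.5,-2,255],[0,0,0.7,-43.5,-19,-2,255],[0,0,0.79,-47,-23.5,-2,255],[0,0,0.88,-50.5,-27.5,-2,255],[0,0,0.96,-53,-32,-2,255]])

```text
time: 3.75
eef_pos: [0.4916, -0.062, 0.0492]
tcp_rot: [0.082, 0.702, -0.086, 0.702]
contact_force: [1.1, 2.0, 2.6]
opening: 0.0
```

```bash
python3 - <<'E'
from h import *
c=snap('scene','scene2.png');meas(c)
E
python3 arc.py 76.4,81.4,86.4,91.4,96.4,101.4,106.4,111.4,116.4,121.4,126.4,131.4 17
```

```text
lug px [270.2 229.4] n 204 mean [ 0.4884 -0.0799  0.0685] rect mm [487.3 -76.6] [18.4 42.7] 76.2
red px [310.7 159.1] n 108 mean [0.4659 0.1123 0.0619] rect mm [465.  113.2] [30.6 12.9] 24.3
red px [323.6 349.2] n 17 mean [ 0.6772 -0.2378  0.0714] rect mm [ 677.  -237.8] [12.9  3.4] 48.9
yellow px [310.  176.5] n 61 mean [0.4713 0.0976 0.0279] rect mm [471.1  97.7] [12.3 27.7] 28.0
yellow px [306.9 194. ] n 61 mean [0.4884 0.053  0.0281] rect mm [487.9  52.8] [15.3 22.1] 22.1
yellow px [323.7 279.9] n 111 mean [ 0.61   -0.1086  0.0304] rect mm [ 612.8 -110. ] [34.9 27.6] 74.7
tcp [491.1 -62.7  48.9] toolyaw->lug 76.43550561431569 F [-0.7 -0.2  0.1]
[0,0,-0.001,-1.4,0.6,-2.9,255],
[0,0,0.087,-3.9,-4.3,-2.9,255],
[0,0,0.174,-5.9,-9.3,-2.9,255],
[0,0,0.261,-7.5,-14.5,-2.9,255],
[0,0,0.348,-8.6,-19.8,-2.9,255],
[0,0,0.436,-9.3,-25.2,-2.9,255],
[0,0,0.523,-9.5,-30.7,-2.9,255],
[0,0,0.610,-9.2,-36.1,-2.9,255],
[0,0,0.698,-8.4,-41.5,-2.9,255],
[0,0,0.785,-7.2,-46.8,-2.9,255],
[0,0,0.872,-5.5,-52.0,-2.9,255],
[0,0,0.959,-3.4,-57.0,-2.9,255],
```

View pics/scene2.png

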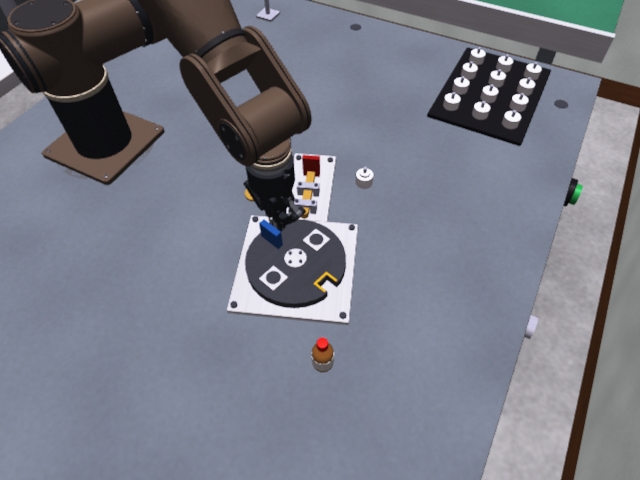

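The dial has turned about 54°, with the lug at (270,232), the slot at (325,281), and nothing else moved. I'll carry on round.

Call:
move_arm(commands=[[0,0,0.09,-4,-4.5,-2,255],[0,0,0.17,-6,-9.5,-3,255],[0,0,0.26,-7.5,-14.5,-3,255],[0,0,0.35,-8.5,-20,-3,255],[0,0,0.44,-9.5,-25,-3,255],[0,0,0.52,-9.5,-30.5,-3,255],[0,0,0.61,-9,-36,-3,255],[0,0,0.7,-8.5,-41.5,-3,255],[0,0,0.79,-7,-47,-3,255],[0,0,0.87,-5.5,-52,-3,255],[0,0,0.96,-3.5,-57,-3,255],[0,0,0.96,-3.5,-57,-3,255]])

```text
time: 5.0
eef_pos: [0.4885, -0.1205, 0.0474]
tcp_rot: [-0.253, 0.66, 0.246, 0.663]
contact_force: [-0.8, -1.2, 0.2]
opening: -0.001
```

```bash
python3 - <<'E'
from h import *
c=snap('scene','scene3.png');meas(c)
E
python3 arc.py 136.4,141.4,146.4,151.4,156.4,161.4,166.4,171.4,176.4,180,183,186 17
```

```text
lug px [259.7 254.4] n 245 mean [ 0.5003 -0.1341  0.0683] rect mm [ 497.9 -131.8] [43.  18.3] 40.3
red px [310.7 159.1] n 105 mean [0.4659 0.1125 0.0619] rect mm [464.9 113.6] [31.4 15. ] 19.7
red px [322.5 349.1] n 19 mean [ 0.6758 -0.2386  0.072 ] rect mm [ 675.2 -238.2] [15.   6.2] 33.3
yellow px [310.  176.6] n 63 mean [0.4715 0.0973 0.0282] rect mm [471.1  97.7] [12.4 27.3] 28.5
yellow px [306.9 194.1] n 61 mean [0.4884 0.053  0.028 ] rect mm [488.   52.7] [15.3 20.4] 21.5
yellow px [303.8 210.3] n 41 mean [0.5028 0.0138 0.028 ] rect mm [502.7  13. ] [13.5 13.2] 28.6
yellow px [331.7 249.8] n 91 mean [ 0.5935 -0.0458  0.0304] rect mm [597.3 -44.2] [26.7 36.5] 40.9
tcp [ 488.3 -120.3   47.2] toolyaw->lug 131.27371957238574 F [-0.1  0.4  0.8]
[0,0,0.089,2.0,-4.2,-1.2,255],
[0,0,0.177,5.0,-8.8,-1.2,255],
[0,0,0.264,8.3,-13.0,-1.2,255],
[0,0,0.351,12.0,-17.0,-1.2,255],
[0,0,0.439,16.1,-20.7,-1.2,255],
[0,0,0.526,20.4,-23.9,-1.2,255],
[0,0,0.613,25.1,-26.8,-1.2,255],
[0,0,0.700,29.9,-29.3,-1.2,255],
[0,0,0.788,35.0,-31.3,-1.2,255],
[0,0,0.850,38.7,-32.5,-1.2,255],
[0,0,0.903,41.8,-33.3,-1.2,255],
[0,0,0.955,45.1,-33.9,-1.2,255],
```

View pics/scene3.png

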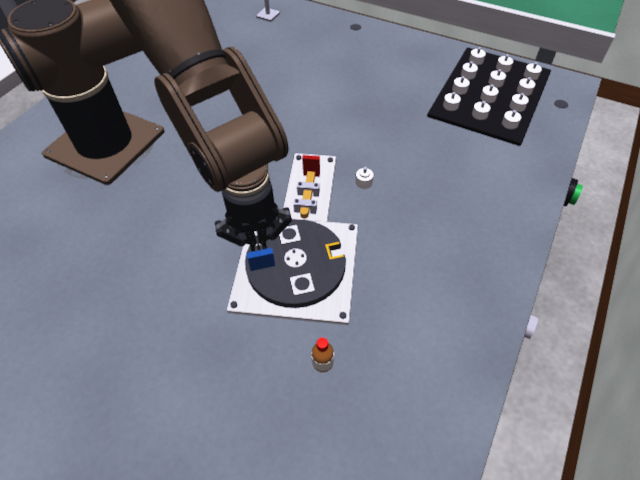

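The lug is at (260,258) and the slot at (335,250), a lug heading of about 131°. I'm aiming for about 201.

Call:
move_arm(commands=[[0,0,0.09,2,-4,-1,255],[0,0,0.18,5,-9,-1,255],[0,0,0.26,8.5,-13,-1,255],[0,0,0.35,12,-17,-1,255],[0,0,0.44,16,-20.5,-1,255],[0,0,0.53,20.5,-24,-1,255],[0,0,0.61,25,-27,-1,255],[0,0,0.7,30,-29.5,-1,255],[0,0,0.79,35,-31.5,-1,255],[0,0,0.85,38.5,-32.5,-1,255],[0,0,0.9,42,-33.5,-1,255],[0,0,0.955,45,-34,-1,255]])

```text
time: 6.25
eef_pos: [0.5326, -0.1548, 0.0464]
tcp_rot: [0.528, -0.471, -0.523, -0.475]
contact_force: [-3.1, -2.3, 0.3]
opening: 0.002
```

```bash
python3 - <<'E'
from h import *
c=snap('scene','scene4.png');o,P=meas(c)
E
python3 arc.py 188,190,192,194,196,198,199,200,201,202 17
```

```text
lug px [278.3 275. ] n 231 mean [ 0.5497 -0.1551  0.0686] rect mm [ 546.8 -153.9] [17.3 44.8] 5.0
red px [310.6 159.1] n 107 mean [0.4656 0.1124 0.0618] rect mm [464.6 114.3] [31. 13.] 22.3
red px [323.1 349.3] n 17 mean [ 0.6766 -0.2381  0.0712] rect mm [ 676.7 -237.5] [13.   3.3] 48.9
yellow px [310.  176.5] n 61 mean [0.4714 0.0974 0.0282] rect mm [471.4  97. ] [12.4 28.3] 28.2
yellow px [306.9 194. ] n 61 mean [0.4881 0.0534 0.0276] rect mm [487.8  53.2] [15.3 21.2] 21.2
yellow px [303.8 210.6] n 43 mean [0.5031 0.0134 0.0278] rect mm [503.5  11.6] [13.5 18.4] 28.3
yellow px [309.8 229.8] n 85 mean [ 0.5366 -0.0239  0.0304] rect mm [537.5 -20. ] [34.4 28.6] 4.5
tcp [ 533.2 -154.8   46.6] toolyaw->lug 186.0763164229105 F [-1.6 -0.8 -0.9]
[0,0,0.034,2.3,0.3,-0.6,255],
[0,0,0.068,4.4,0.0,-0.6,255],
[0,0,0.103,6.6,-0.2,-0.6,255],
[0,0,0.138,8.8,-0.3,-0.6,255],
[0,0,0.173,11.0,-0.3,-0.6,255],
[0,0,0.208,13.1,-0.3,-0.6,255],
[0,0,0.226,14.2,-0.2,-0.6,255],
[0,0,0.243,15.3,-0.2,-0.6,255],
[0,0,0.260,16.4,-0.1,-0.6,255],
[0,0,0.278,17.5,0.0,-0.6,255],
```

View pics/scene4.png

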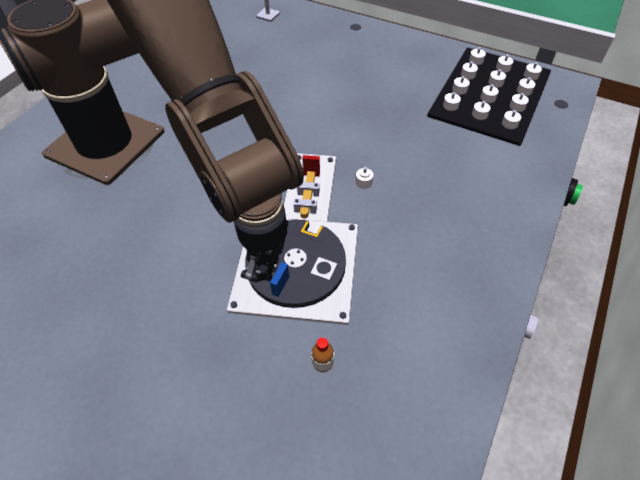

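Call:
move_arm(commands=[[0,0,0.04,2.5,0,0,255],[0,0,0.07,4.5,0,0,255],[0,0,0.1,6.5,0,0,255],[0,0,0.14,9,0,0,255],[0,0,0.17,11,0,0,255],[0,0,0.21,13,0,0,255],[0,0,0.235,14.5,0,0,255],[0,0,0.25,15.5,0,0,255],[0,0,0.25,15.5,0,0,255],[0,0,0.25,15.5,0,0,255]])

```text
time: 7.3
eef_pos: [0.549, -0.1547, 0.0467]
tcp_rot: [0.583, -0.401, -0.578, -0.406]
contact_force: [-1.1, -1.6, -0.6]
opening: -0.002
```

```bash
python3 - <<'E'
from h import *
c=snap('scene','scene5.png');o,P=meas(c)
E
python3 arc.py 200,201,202 17
```

```text
lug px [287.8 277.1] n 206 mean [ 0.5658 -0.1517  0.0691] rect mm [ 564.7 -150.5] [12.4 46.6] 20.2
red px [313.2 159. ] n 71 mean [0.4703 0.1148 0.062 ] rect mm [468.7 115.3] [23.  12.1] 21.8
red px [323.5 349.3] n 16 mean [ 0.6772 -0.2379  0.0714] rect mm [ 676.9 -237.4] [13.2  3.7] 52.6
yellow px [307.2 194.7] n 50 mean [0.4897 0.0518 0.0281] rect mm [488.6  52. ] [14.5 20.2] 22.0
yellow px [303.7 210.4] n 41 mean [0.5028 0.0135 0.0278] rect mm [502.7  13.1] [13.7 15.2] 30.4
yellow px [304.9 229.9] n 47 mean [ 0.5286 -0.0282  0.0304] rect mm [528.6 -26.7] [35.5 18.5] 63.2
tcp [ 549.  -154.7   46.7] toolyaw->lug 200.37746737793887 F [-1.1 -0.6  0.3]
[0,0,-0.007,-0.5,-0.3,-0.7,255],
[0,0,0.011,0.6,-0.2,-0.7,255],
[0,0,0.028,1.7,-0.1,-0.7,255],
```

View pics/scene5.png

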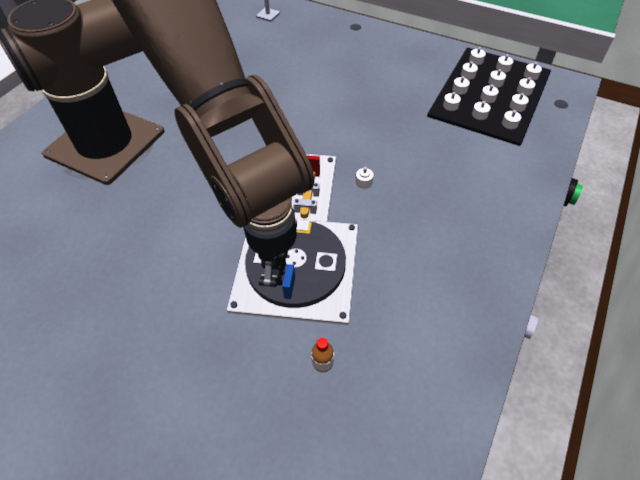

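Call:
move_arm(commands=[[0,0,0,-7,-2.5,0,255],[0,0,0,-14,-5,0,255],[0,0,0,-14,-5,40,255],[0,0,0,-14,-5,80,255],[0,0,-0.1,-14,-5,110,255],[0,0,-0.25,-20,30,120,255],[0,0,-0.4,-30,70,120,255],[0,0,-0.54,-45,115,120,255],[0,0,-0.68,-60,160,120,255],[0,0,-0.82,-75,205,120,255],[0,0,-0.96,-85,250,120,255],[0,0,-1.1,-96,299,120,255]])

```text
time: 8.55
eef_pos: [0.4553, 0.1321, 0.1668]
tcp_rot: [-0.296, 0.642, 0.289, 0.645]
contact_force: [1.1, 0.1, 0.8]
opening: -0.003
```

```bash
python3 - <<'E'
from h import *
c=snap('top','top6.png');meas(c)
c=snap('scene','scene6.png');meas(c)
E
```

```text
lug px [370.3 236.1] n 204 mean [ 0.5635 -0.1467  0.0697] rect mm [ 564.3 -147.5] [11.8 44. ] 20.2
red px [210.6 300.7] n 124 mean [0.4642 0.115  0.0634] rect mm [463.9 115.4] [32.6  8.6] 20.2
yellow px [299.  265.7] n 118 mean [ 0.5213 -0.0277  0.0309] rect mm [519.6 -24.4] [33.6 26.5] 19.7
yellow px [275.1 277.1] n 58 mean [0.503  0.0135 0.0281] rect mm [503.3  12.9] [15.1 12.4] 17.6
yellow px [254.7 285.3] n 145 mean [0.4898 0.0483 0.0284] rect mm [489.8  48.4] [14.9 27.9] 20.9
yellow px [227.1 296.4] n 190 mean [0.472  0.0948 0.0282] rect mm [472.3  94.5] [15.2 35.8] 21.0
yellow px [268.  351.4] n 141 mean [0.3796 0.0263 0.0295] rect mm [379.5  26.3] [20.1 21.1] 88.4
lug px [287.7 277.2] n 203 mean [ 0.5659 -0.1519  0.0692] rect mm [ 564.7 -150.4] [12.1 44.3] 20.0
red px [310.6 159.1] n 108 mean [0.4657 0.1125 0.0617] rect mm [464.8 113.6] [31.8 12.4] 21.0
red px [322.6 349.6] n 17 mean [ 0.6762 -0.239   0.0716] rect mm [ 676.2 -239.1] [10.5  2.7] 37.2
yellow px [310.1 176.6] n 61 mean [0.4715 0.0973 0.028 ] rect mm [471.5  97.1] [12.3 27.8] 28.1
yellow px [252.5 184.4] n 52 mean [0.3796 0.0245 0.0299] rect mm [380.4  24.8] [17.9 17.2] 70.6
yellow px [306.9 194.3] n 59 mean [0.4887 0.0526 0.028 ] rect mm [488.7  52.8] [14.2 23.8] 21.4
yellow px [303.9 210.3] n 39 mean [0.5032 0.014  0.028 ] rect mm [503.3  13.9] [11.7 15.3] 28.6
yellow px [300.3 228.4] n 81 mean [ 0.5192 -0.0292  0.0304] rect mm [519.3 -26. ] [33.8 28.9] 20.8
```

View pics/top6.png

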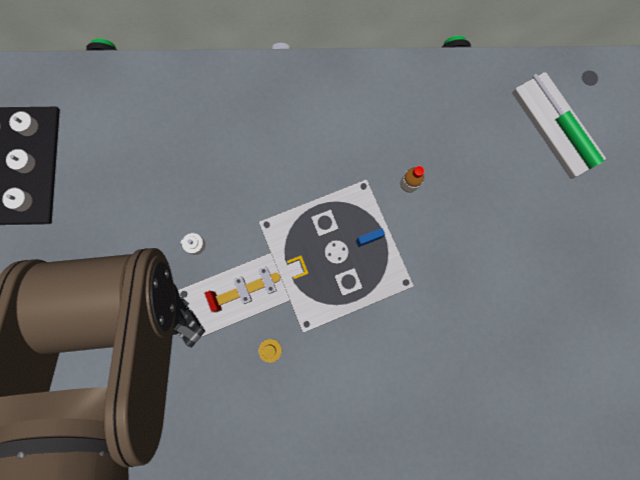

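View pics/scene6.png

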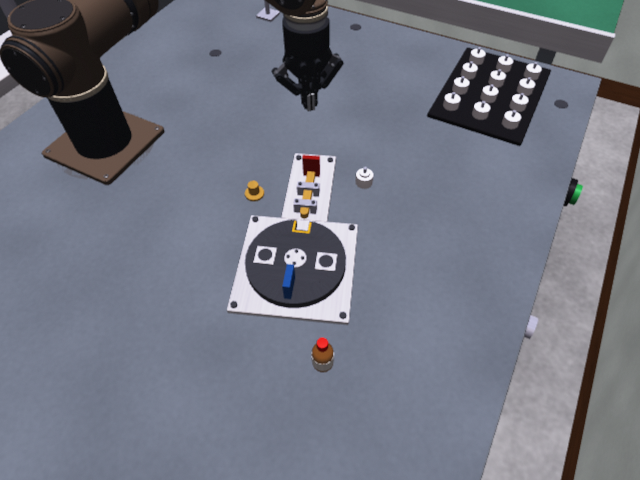

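The top view shows the slot at (298,266), 1–2 mm off the bar's line through (227,296) to (275,277). That is inside the 4 mm entry tolerance, the bar hasn't moved, and the loose things are in place. Now for the thumb plate.

```bash
python3 - <<'E'
from h import *
from scipy.spatial.transform import Rotation as Q
s=readout.get_state();z=Q.from_quat(s['tcp_rot']).as_matrix();print(s['eef_pos'],z.round(3));yaw=np.arctan2(z[1,2],z[0,2]);print(np.degrees(yaw),np.radians(21)-yaw,[452.5,145]-s['eef_pos'][:2]*1000,s['qpos'].round(2))
E
```

```text
[0.45452664 0.13437556 0.16661211] [[ 0.007 -0.759  0.651]
 [-0.005  0.651  0.759]
 [-1.    -0.009  0.   ]]
49.37677072034395 -0.4952680801535249 [-2.02663733 10.62444102] [ 0.08 -0.1   2.12 -0.01  1.12 -0.78]
```

Call:
move_arm(commands=[[0,0,-0.13,-2,11,0,255],[0,0,-0.26,-2,12,0,255],[0,0,-0.39,-2,12,-20,255],[0,0,-0.495,-2,12,-60,255],[0,0,-0.495,-2,12,-95,255],[0,0,-0.495,-2,12,-125,255],[0,0,-0.495,-2,12,-128,255],[0,0,-0.495,-2,12,-128,255]])

```text
time: 9.45
eef_pos: [0.4521, 0.1458, 0.0383]
tcp_rot: [-0.132, 0.695, 0.126, 0.695]
contact_force: [0.3, 0.2, 0.6]
opening: 0.001
```

```bash
python3 - <<'E'
from h import *
c=snap('scene','scene7.png');meas(c)
s=readout.get_state();print(s['eef_pos'],s['contact_force'])
E
```

```text
lug px [287.8 277.1] n 204 mean [ 0.5658 -0.1517  0.0692] rect mm [ 564.7 -150.3] [12.3 45.7] 20.5
red px [310.6 159. ] n 104 mean [0.4656 0.1126 0.0618] rect mm [464.9 114.1] [31.6 13.1] 19.9
red px [323.1 349.2] n 16 mean [ 0.6767 -0.2383  0.0722] rect mm [ 676.8 -237.9] [13.2  3.1] 48.3
yellow px [310.  176.6] n 61 mean [0.4711 0.0976 0.0277] rect mm [471.   97.9] [12.3 28.6] 27.8
yellow px [252.4 184.5] n 54 mean [0.3792 0.0246 0.0294] rect mm [380.2  24.7] [17.1 18.8] 70.3
yellow px [306.8 194.1] n 61 mean [0.4882 0.0527 0.028 ] rect mm [487.8  52.9] [15.  24.2] 22.1
yellow px [303.7 210.3] n 41 mean [0.5029 0.0136 0.0282] rect mm [502.6  12.5] [13.5 15.1] 15.4
yellow px [300.3 228.5] n 83 mean [ 0.5193 -0.0293  0.0305] rect mm [519.4 -25.7] [33.9 27.5] 20.1
[0.45336094 0.14607372 0.03963   ] [ 0.21111433 -0.37386847 -0.11486615]
```

View pics/scene7.png

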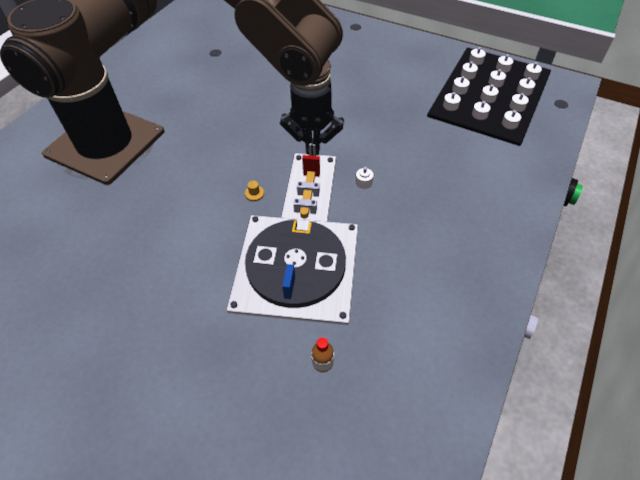

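Call:
move_arm(commands=[[0,0,0,1.4,-3.7,-1,255],[0,0,0,2.9,-7.5,-2,255],[0,0,0,4.3,-11.2,-3,255],[0,0,0,5.7,-14.9,-3,255],[0,0,0,7.2,-18.7,-3,255],[0,0,0,8.6,-22.4,-3,255],[0,0,0,10.1,-26.1,-3,255],[0,0,0,11.5,-29.9,-3,255]])

```text
time: 10.3
eef_pos: [0.4651, 0.1161, 0.0368]
tcp_rot: [-0.132, 0.694, 0.126, 0.697]
contact_force: [-0.1, 3.0, 1.4]
opening: 0.0
```

```bash
python3 - <<'E'
from h import *
c=snap('scene','scene8.png');meas(c)
s=readout.get_state();p=s['eef_pos']*1000;print(p,s['contact_force'],(p[:2]-[544,-92.8])@[-.359,.933])
E
```

```text
lug px [287.7 277.2] n 204 mean [ 0.5659 -0.152   0.0692] rect mm [ 564.8 -150.5] [12.  45.3] 20.1
red px [309.8 163.7] n 120 mean [0.4707 0.1    0.0623] rect mm [469.8 102.1] [31.9 18.2] 26.4
red px [323.  349.2] n 20 mean [ 0.6764 -0.2381  0.0716] rect mm [ 676.1 -237.5] [14.1  5. ] 45.0
yellow px [310.  179.4] n 25 mean [0.4752 0.0902 0.0283] rect mm [475.2  90.3] [12.2 11.1] 29.3
yellow px [252.6 184.4] n 52 mean [0.3794 0.0249 0.0294] rect mm [380.1  25.1] [17.7 18.9] 70.0
yellow px [306.8 194.2] n 61 mean [0.4884 0.0525 0.0282] rect mm [488.2  52.7] [14.7 22.5] 21.0
yellow px [303.4 213.3] n 87 mean [0.5058 0.0071 0.028 ] rect mm [506.2   5.7] [14.4 30.1] 20.8
yellow px [300.3 228.4] n 81 mean [ 0.5192 -0.0291  0.0302] rect mm [519.2 -25.6] [33.1 29.3] 19.8
[465.25236033 115.54610801  36.72241602] [0.24853991 1.02004072 0.83933895] 222.65732141350895
```

View pics/scene8.png

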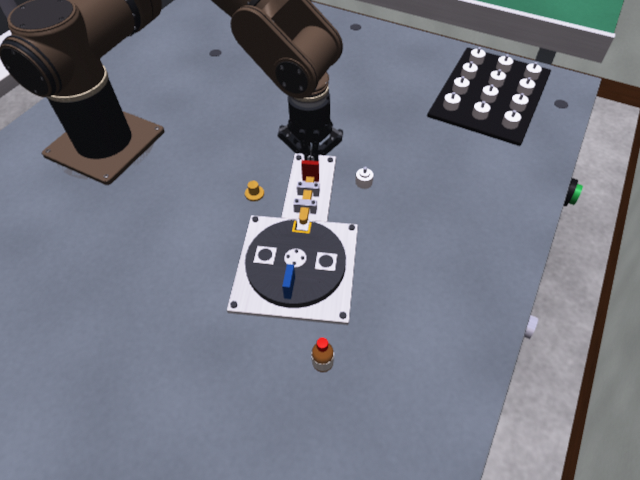

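The bar has slid about 13 mm and its nose now sits at the slot mouth, near (302,224). I'll push on slowly.

Call:
move_arm(commands=[[0,0,0,0.7,-1.9,0,255],[0,0,0,1.4,-3.7,0,255],[0,0,0,2.2,-5.6,0,255],[0,0,0,2.9,-7.5,0,255],[0,0,0,3.6,-9.3,0,255],[0,0,0,4.3,-11.2,0,255]])

```text
time: 10.95
eef_pos: [0.4695, 0.1042, 0.0367]
tcp_rot: [-0.132, 0.694, 0.126, 0.696]
contact_force: [-0.7, 2.1, 0.9]
opening: 0.0
```

```bash
python3 - <<'E'
from h import *
c=snap('scene','scene9.png');meas(c)
s=readout.get_state();p=s['eef_pos']*1000;print(p,s['contact_force'],(p[:2]-[544,-92.8])@[-.359,.933])
E
```

```text
lug px [287.8 277.1] n 205 mean [ 0.5658 -0.1515  0.0689] rect mm [ 564.6 -150.5] [12.4 45.3] 20.2
red px [309.1 168.3] n 128 mean [0.4754 0.0882 0.0622] rect mm [474.1  90.4] [31.8 18.9] 25.2
red px [322.9 349.2] n 18 mean [ 0.6764 -0.2382  0.0714] rect mm [ 676.  -237.8] [13.9  4.1] 42.3
yellow px [252.5 184.5] n 54 mean [0.3795 0.0244 0.0296] rect mm [379.5  25.2] [17.3 18. ] 69.9
yellow px [306.9 194.1] n 58 mean [0.4885 0.0529 0.028 ] rect mm [489.4  53.6] [14.  23.1] 28.5
yellow px [303.1 215.9] n 123 mean [0.5083 0.0012 0.028 ] rect mm [507.9   0.7] [14.7 42.1] 18.7
yellow px [300.2 228.6] n 82 mean [ 0.5192 -0.0297  0.0304] rect mm [519.4 -26.3] [33.5 26.6] 18.8
[469.6391858  103.99912519  36.67215788] [-0.16142503  1.06866228  0.32804052] 210.30911609795055
```

Call:
move_arm(commands=[[0,0,0,0.5,-1.4,0,255],[0,0,0,1.1,-2.8,0,255],[0,0,0,1.6,-4.2,0,255],[0,0,0,2.2,-5.6,0,255],[0,0,0,2.2,-5.6,0,255]])

```text
time: 11.5
eef_pos: [0.4716, 0.0989, 0.0367]
tcp_rot: [-0.131, 0.694, 0.126, 0.696]
contact_force: [-2.1, 4.1, 3.1]
opening: 0.001
```

Call:
move_arm(commands=[[0,0,0,0.4,-1,0,255],[0,0,0,0.8,-2,0,255]])

```text
time: 11.7
eef_pos: [0.4716, 0.0989, 0.0367]
tcp_rot: [-0.128, 0.695, 0.127, 0.696]
contact_force: [-3.6, 13.6, 4.5]
opening: -0.001
```

```bash
python3 - <<'E'
from h import *
c=snap('scene','scene10.png');meas(c)
s=readout.get_state();p=s['eef_pos']*1000;print(p,s['contact_force'],(p[:2]-[544,-92.8])@[-.359,.933])
E
```

```text
lug px [287.8 277.1] n 204 mean [ 0.5658 -0.1518  0.0691] rect mm [ 564.5 -150.1] [12.5 45.4] 20.3
red px [308.8 170.3] n 126 mean [0.4775 0.083  0.0623] rect mm [475.8  85. ] [29.9 21.1] 26.9
red px [323.  349.5] n 15 mean [ 0.6766 -0.2384  0.071 ] rect mm [ 676.8 -237.4] [13.1  3.8] 50.2
yellow px [252.6 184.5] n 54 mean [0.3801 0.024  0.0302] rect mm [380.5  24.6] [17.2 18.2] 85.7
yellow px [306.8 194.2] n 62 mean [0.4883 0.0528 0.0278] rect mm [487.6  53.1] [15.6 23.3] 21.4
yellow px [302.9 217.2] n 140 mean [ 0.5097 -0.0019  0.0282] rect mm [509.9  -2.9] [14.2 48.8] 21.0
yellow px [300.1 228.6] n 85 mean [ 0.5192 -0.0298  0.0306] rect mm [519.1 -26.4] [33.9 27.3] 19.6
[471.5800989   98.90745763  36.7193811 ] [-2.72796255  9.95075122  3.14893163] 204.86180246386536
```

View pics/scene10.png

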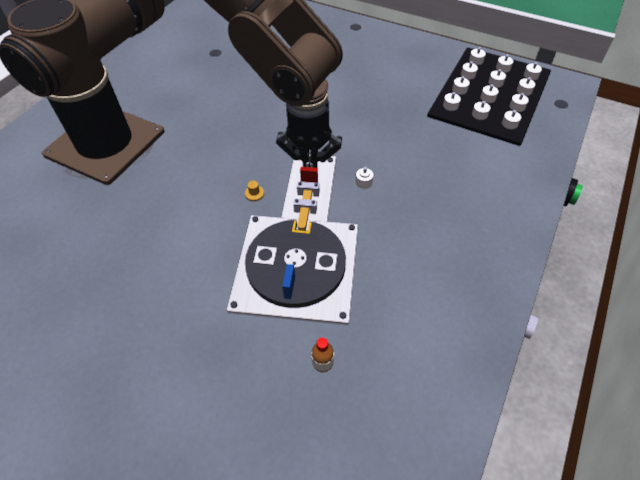

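Force rose to 14 N with no further motion, so the bar is against its stop. I'll back off and check from above.

Call:
move_arm(commands=[[0,0,0,-2,5,0,255],[0,0,0,-5,13,0,255],[0,0,0,-7,19,0,255],[0,0,0,-7,19,40,255],[0,0,0,-7,19,85,255],[0,0,0,-10,40,130,255],[0,0,0,-10,80,150,255],[0,0,0,-10,120,150,255],[0,0,0,-10,120,150,255]])

```text
time: 12.65
eef_pos: [0.4617, 0.2224, 0.1882]
tcp_rot: [-0.13, 0.693, 0.129, 0.697]
contact_force: [-0.6, -0.9, 0.6]
opening: 0.001
```

```bash
python3 - <<'E'
from h import *
c=snap('top','top11.png');meas(c)
for n,u,v,z in(('motor',192,243,.04),('spacer',270,350,.03),('bottlecap',419,171,.08)):print(n,ray(c,u,v,z))
cv2.imwrite('pics/crop11.png',cv2.resize(c['color'][150:380,160:440,::-1],None,fx=2.6,fy=2.6))
s=readout.get_state();print(s['eef_pos'],s['contact_force'],s['time'])
E
```

```text
lug px [370.5 236. ] n 202 mean [ 0.5636 -0.1469  0.0699] rect mm [ 564.1 -147.5] [11.7 44. ] 19.6
red px [229.8 293.3] n 122 mean [0.4754 0.0843 0.0636] rect mm [475.7  85. ] [33.   8.5] 21.4
yellow px [299.  265.7] n 119 mean [ 0.5214 -0.0276  0.0309] rect mm [519.8 -24.3] [34.3 26.6] 19.7
yellow px [283.7 273.4] n 224 mean [ 0.5089 -0.0013  0.0282] rect mm [509.2  -2.1] [14.9 45.4] 21.0
yellow px [254.6 285.3] n 146 mean [0.4897 0.0484 0.0284] rect mm [489.8  48.6] [14.7 28.5] 21.2
yellow px [236.2 292.5] n 16 mean [0.4783 0.0795 0.0284] rect mm [478.6  79.3] [13.4  3.4] 20.7
yellow px [268.  351.4] n 142 mean [0.3796 0.0262 0.0295] rect mm [379.4  26.4] [20.4 21.3] 88.3
motor [0.56296331 0.15271553 0.04      ]
spacer [0.38180279 0.0229473  0.03      ]
bottlecap [ 0.67036286 -0.23137364  0.08      ]
[0.46128757 0.22065344 0.18711995] [-0.34623196 -0.4902936   0.02253469] 12.7
```

View pics/crop11.png

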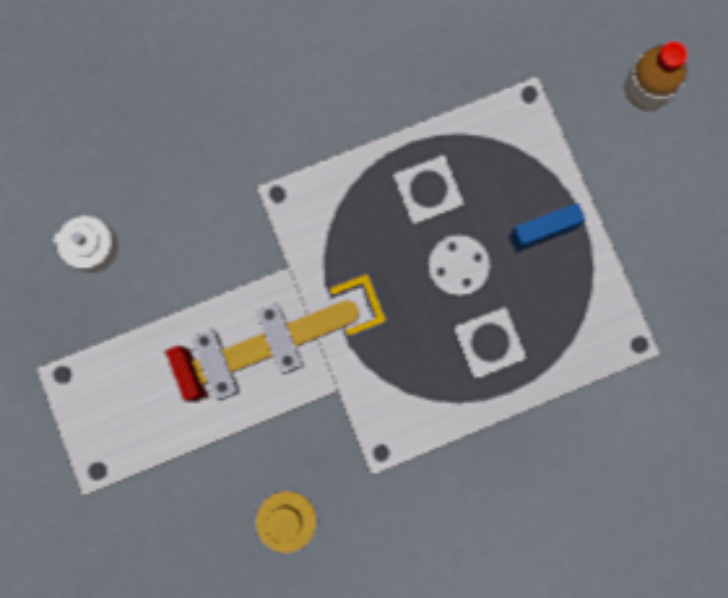

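The crop shows the bar's nose at (355,310) inside the yellow slot. The thumb plate is 190.3 mm from the axis, against 190 for fully home. The loose things haven't moved and the arm is clear.

```bash
python3 -c "
from plant import ctrl;print(ctrl.sign_off())"
```

```text
the job is handed in; nothing more can be done
None
```

The bar is fully home in the slot and the job is handed in at 12.7 s of the 59 s allowed. I got no verdict back, so this rests on my own checks.

I turned the dial about 179° counter-clockwise by pushing one side of the lug with the shut fingers. Then I backed off, pushed the thumb plate's outer face until the bar met its stop, and withdrew.

- **Slot:** its middle was about 2 mm off the bar's line in the top camera and about 0.7 mm in the scene camera. The two views disagree slightly, but both are inside the tolerances.
- **Bar:** the thumb plate ended 190.3 mm from the dial's axis, against 190 mm when fully home. At the stop the force rose to about 14 N with no further motion. That was the highest force I saw, though I only read it at the end of each move.
- **Starting position:** the bar seemed to start about 6 mm in from fully drawn back, still well outside the dial.
- **Loose things:** the motor, bottle and spacer were where they started in the last top picture. I measured the spacer again and judged the motor and bottle by eye.
- **Robot:** the arm was clear of everything at hand-in.

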